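# Roll the dowel across the checking board

## Robot

A 7-joint arm with a two-finger parallel gripper is mounted at the origin on a cart in front of the work surface, level with it; the furniture and walls round the work are solid. World frame = base frame: x ahead of the robot, y to its left, z up, the work surface at z = 0. Lengths are in m, angles in rad, forces in N, time in s.
With the tool pointing down it reaches from about 0.425 to 0.925 m from the base axis. Payload 6.8 kg.
Tool frame: the origin (TCP) lies at the very end of the fingers, on their centre line; the grasp point (between the pads) lies 19 mm behind it; z points along the fingers, y is the line along which they close (so a half turn about z gives the same grasp; the last joint's range is limited). The gripper opens to 88 mm and grips with 3 to 60 N. Pads are 20 mm wide; open, the fingers measure 115 mm over their backs; the gripper's body (75 mm by 178 mm) begins 61 mm behind the grasp point.
Start: joints at [-1.437, 0.477, 0.022, 1.555, -0.011, 1.109, -0.083], TCP at [0.162, 0.655, 0.223] pointing down, gripper open.
Joint ranges: [-2.96, 2.96], [-0.34, 2.1], [-1.41, 1.46], [0.24, 2.44], [-1.37, 4.51], [0.17, 1.92], [-2.96, 2.96]. Speed limits (rad/s): [2.39, 2.39, 3.14, 3.14, 3.14, 3.14, 3.14].

## Interface

Orientations are given as a unit quaternion [w, x, y, z].
In Python, from plant import arm gives the robot as it stands. The module is installed in compiled form; this text tells all that it offers.
- The arm moves only by the tool drive_tool, never from a script. Its argument "steps" is a list of rows, each a list of 7 numbers: the finger opening in m, from 0 to 0.0878, then the shift along the tool's x, y, z in m, then the turn, a rotation vector about the tool's x, y, z in degrees. A call has 1 to 20 rows; each row is the pose to reach, as a shift and turn from the pose commanded when the call began, along the tool's axes at that moment; what a row does not reach only later rows make up. A row lasts 1/12 s, in which the tool goes at most 41.7 mm and 7.16 degrees, less where a joint would pass 70% of its speed; a pose out of reach is approached as far as the arm can. A call with a gripper value outside its range is refused whole. The fingers move at their own pace and stop on an object; "grip_force" is the grip in N (left out, the last holds). Time passes only in rows, so rows that repeat a pose let the fingers close. It gives the time, the measured TCP pose, the force, the opening and the grip force at its end, in the units of the state.
- arm.state(): the state, without advancing time (a new reading comes with each control period).
- arm.read_camera(name): name is "scene" or "top"; returns a dict with "color" (384x512x3 uint8, blue, green, red), "K" (3x3 intrinsics, pixels), "view" (4x4, takes a point from world to camera coordinates). Camera axes: x right, y down, z forward; pixel columns grow to the right and rows downward; lengths in m; the calibration is good to about 2 mm. A picture is of the moment at which its call begins. There is no depth.
- arm.finish_job(): hands the job in; it is judged then, once.
The state is a dict: "t": time; "joints": joint angles; "qd": joint speeds; "joint_torque": joint torques, N m; "eef_pos": TCP position; "orientation": TCP orientation; "contact_force": force on the tool from outside, world axes, zero at the start; "ft_torque": the same for the moment, N m; "gripper_width": opening from 0.0 (shut) to 1.0 (fully open); "grasp_force": force on a finger pad.
Only numpy, scipy, OpenCV 4.12 (cv2) and the standard library are available. Lean on these libraries where they do the work, as an engineer would, in place of code of your own. Each camera call takes 0.05 s, during which the arm holds its last target. There are 200 camera calls.

## Task

Check that the wooden dowel is straight: with the fingertips, push on its upper half so that it rolls (turns over, does not just slide) along the board, and let it come to rest between the two lines of the lane marked by arrowheads, lying parallel to them. Never pinch, lift or tip the dowel, do not fling it, and leave the things that lie around undisturbed.

Things in the scene. Friction and masses are not known exactly. Their poses are not given: they have to be found in the camera images.
- dowel: round beech dowel lying on the board, 40 mm diameter, 130 mm long, about 0.12 kg, a thin pencil line along it. Origin at its very middle, 20 mm above the board's top. Own x = long axis; y and z turn as it rolls. Smooth (friction about 0.2): a fingertip pushing slowly from behind, its tip 5 to 10 mm above the axis, rolls it along. Let go at 50 mm/s it rolls on some 5 mm.
- board: fixed flat plywood board on the bench, 170 x 400 x 12 mm; origin at the centre of its underside, on the bench top. Its top is 12 mm above the bench. Own y runs along its 400 mm length, the direction in which the dowel rolls; own x across. Near each end a lane is drawn across it by a pair of black lines; the dowel starts between the two lanes, roughly parallel to them.
- finish: the target lane, drawn flat on the board, 125 mm from the middle of the board towards one end or the other: two straight black lines 60 mm apart (inside), as long as the board is wide, with a filled black arrowhead at each edge of the board between the lines, pointing inwards. The lane towards the other end has lines but no arrowheads. Origin in the middle of the lane on the board's top; own x = along the lines, own y = across them (the rolling direction).
- pencil: flat carpenter's pencil, 173 x 14 x 8 mm, a bystander lying across the board at its +y end, parallel to the lanes; origin at its middle, on the board's top
- tape_measure: tape measure, 41 x 93 x 64 mm high, a bystander on the bench beyond the board's +y end; origin under its centre
- screw_tin: round open tin of screws, 68 mm across, 28 mm high, a bystander on the bench beyond the board's -y end; origin under its centre
- chuck_key: T-shaped steel drill chuck key, 52 x 63 x 18 mm, a bystander lying on the bench beyond the board's -y end, beside the tin; origin under its centre
- bar_clamp: bar clamp lying on the bench, 133 x 274 x 22 mm, a bystander at the front right; origin under its centre

How it is judged:
On the way:
1. the dowel has rolled over half a turn from how it lay (angle between dowel's own z axis and vertical above 2.5 rad), for 0.02 s.
At the end, for the whole second after the job is handed in: the dowel rests on the board in the lane with the arrowheads: its axis within 13 mm of the lane's middle, within 8 degrees of parallel to the lines, its middle within 30 mm of the lane's middle along the lines; at rest (y of dowel in the frame of finish between -0.013 and 0.013 m and x of dowel in the frame of finish between -0.03 and 0.03 m and z of dowel in the frame of finish between 0.015 and 0.025 m and angle between the x axis of dowel and the x axis of finish, either way round below 0.14 rad and linear speed of dowel below 0.01 m/s and angular speed of dowel below 0.3 rad/s); the robot touches nothing.
It fails at once if the dowel is lifted off the board, tipped up or dropped off it (its middle more than 8 mm too high or too low) (z of dowel in the frame of board above 0.04 m or z of dowel in the frame of board below 0.024 m).
It fails at once if the dowel is flung (faster than 0.4 m/s) (linear speed of dowel above 0.4 m/s).
It fails at once if a bystander is moved by more than 20 mm (distance of any of pencil, tape_measure, screw_tin, chuck_key, bar_clamp from where it was at the start of the episode above 0.02 m).
It also fails if it takes over 35 s, if anything falls off the work surface, if the arm or the gripper's body presses on something with over 40 N, if the wrist force passes 120 N, or if a joint passes its speed limit or range.

## Working session

There is one attempt and no reset: what is moved stays moved. The work goes in short steps, Python scripts to look and compute and a tool call to move; the robot and the scene stay as the last step left them, time stands still between calls to the robot, and variables do not carry over. Pictures are saved under pics/ and viewed, at most 10 in all, crops included, and the job is handed in when it is done.

Besides the shell and the picture viewer there is one more tool, called after "Emit:" in YAML: its name, and indented under it one key for each argument. drive_tool: Moves the arm, as the interface text tells. Its arguments: {"type":"object","properties":{"steps":{"type":"array","items":{"type":"array","items":{"type":"number"}}},"grip_force":{"type":"number"}},"required":["steps"]}

```bash
mkdir -p pics; python3 - <<'E'
from plant import arm
import cv2,numpy as np
s=arm.state();print(s['t'],s['eef_pos'],s['orientation'],s['contact_force'])
for n in("top","scene"):
    r=arm.read_camera(n);cv2.imwrite(f"pics/{n}0.png",r["color"]);np.savez(f"{n}.npz",K=r["K"],view=r["view"]);print(np.round(r["K"],1).tolist(),np.round(r["view"],3).tolist())
E
```

```text
0.0 [0.16150525 0.65476812 0.22169785] [-5.18977100e-05  1.20616567e-01  9.92698760e-01 -9.01505228e-04] [-0.25880639 -0.25076632  0.48702071]
[[367.4, 0.0, 256.1], [0.0, 367.4, 188.9], [0.0, 0.0, 1.0]] [[-0.021, -1.0, -0.003, 0.042], [-0.999, 0.021, -0.04, 0.498], [0.04, 0.002, -0.999, 1.159], [0.0, 0.0, 0.0, 1.0]]
[[426.8, 0.0, 250.7], [0.0, 426.8, 189.1], [0.0, 0.0, 1.0]] [[0.456, -0.89, -0.017, -0.193], [-0.673, -0.332, -0.661, 0.401], [0.583, 0.313, -0.75, 1.199], [0.0, 0.0, 0.0, 1.0]]
```

View pics/top0.png

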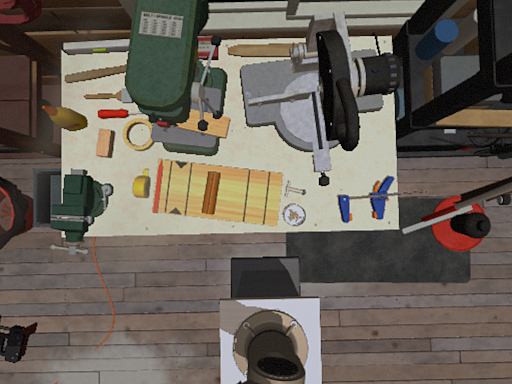

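View pics/scene0.png

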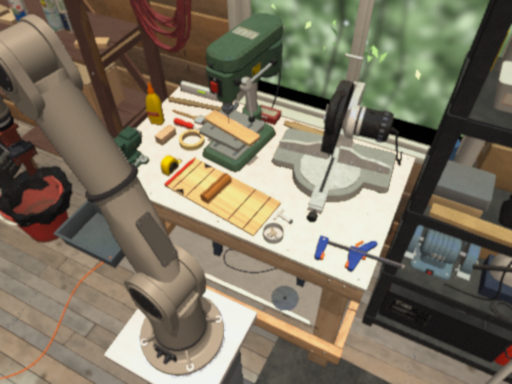

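The top view shows the board at u 153–283, v 158–225, with the dowel at about (211,192). The arrowheads are at about (180,163) and (176,211), so the target lane is on the +y side. Next I'll measure on an enlarged crop.

```bash
cat > h.py <<'E'
import cv2,numpy as np
def ray(c,uv,z):
    d=np.load(f"{c}.npz");V=d["view"];R=V[:3,:3];o=-R.T@V[:3,3]
    w=R.T@np.linalg.inv(d["K"])@np.array([uv[0],uv[1],1.]);return o+w*(z-o[2])/w[2]
E
python3 - <<'E'
import cv2
i=cv2.imread("pics/top0.png")[150:235,145:305];cv2.imwrite("pics/c1.png",cv2.resize(i,None,fx=5,fy=5,interpolation=cv2.INTER_CUBIC))
E
```

```text
(no output)
```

View pics/c1.png

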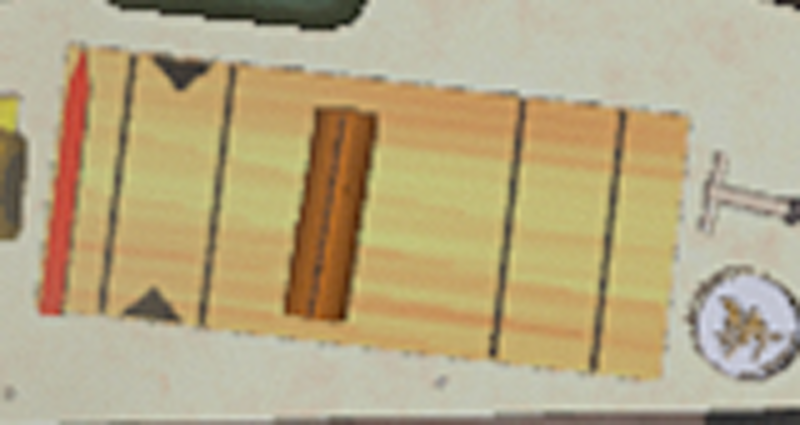

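The enlarged crop shows the lane lines (135,57)–(103,313) and (233,67)–(204,325), with the arrowheads between them. The dowel's corners are (317,108), (377,113), (347,320) and (286,314), and the pencil is the red bar at the left edge.

```bash
python3 - <<'E'
from h import *
P=lambda a,z:ray("top",(145+(a[0]-2)/5,150+(a[1]-2)/5),z)[:2]
L=[[(135,57),(103,313)],[(233,67),(204,325)],[(521,99),(494,356)],[(622,111),(594,370)]]
W=[[P(p,.012) for p in l] for l in L]
m=[np.mean(w,0) for w in W]
for w in W: d=w[0]-w[1];print("line",np.round(w,4).tolist(),np.degrees(np.arctan2(d[1],d[0])))
fin=(m[0]+m[1])/2; oth=(m[2]+m[3])/2; ax=(fin-oth);print("fin",fin,"other",oth,np.linalg.norm(ax),"axis deg from +y",np.degrees(np.arctan2(-ax[0],ax[1])))
i=cv2.imread("pics/top0.png");h=cv2.cvtColor(i,cv2.COLOR_BGR2HSV)
print(h[192,208:214].tolist(),h[180,230].tolist())
k=np.zeros(i.shape[:2],np.uint8);k[165:220,195:228]=((h[165:220,195:228,2]<175)*255)
cs,_=cv2.findContours(k,0,2);c=max(cs,key=cv2.contourArea);r=cv2.minAreaRect(c);print(r)
b=cv2.boxPoints(r);Q=np.array([ray("top",p,.032)[:2] for p in b]);print("dowel mask",Q.mean(0),Q.round(4).tolist())
Q=np.array([P(p,.032) for p in[(317,108),(377,113),(347,320),(286,314)]]);d=(Q[0]+Q[1]-Q[2]-Q[3])/2
print("dowel eye",Q.mean(0),np.linalg.norm(d),np.degrees(np.arctan2(d[1],d[0])))
E
```

```text
line [[0.5938, 0.2987], [0.4313, 0.321]] -7.810020084111587
line [[0.586, 0.2363], [0.4223, 0.257]] -7.219089095013383
line [[0.5616, 0.0532], [0.3989, 0.0736]] -7.157219768503233
line [[0.5526, -0.0109], [0.3887, 0.0105]] -7.4533528331097
fin [0.50835739 0.27822414] other [0.47543233 0.0316145 ] 0.2487978524430824 axis deg from +y -7.604635461470966
[[14, 195, 152], [14, 171, 137], [13, 130, 110], [14, 185, 161], [14, 195, 170], [14, 192, 153]] [24, 107, 196]
((210.729736328125, 192.1216278076172), (13.973912239074707, 43.401329040527344), 9.462322235107422)
dowel mask [0.4913552  0.17300868] [[0.4288, 0.2067], [0.562, 0.1823], [0.5539, 0.1393], [0.4207, 0.1638]]
dowel eye [0.49061672 0.17233555] 0.13026258088002263 -9.349777224748888
```

```bash
python3 - <<'E'
import cv2
a=cv2.resize(cv2.imread("pics/scene0.png")[60:240,150:300],None,fx=3.3,fy=3.3,interpolation=2)
b=cv2.resize(cv2.imread("pics/top0.png")[90:170,115:235],None,fx=2.5,fy=2.5,interpolation=2)
import numpy as np
o=np.zeros((600,800,3),np.uint8);o[:a.shape[0],:a.shape[1]]=a;o[:b.shape[0],500:800]=b;cv2.imwrite("pics/c2.png",o)
E
```

```text
(no output)
```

View pics/c2.png

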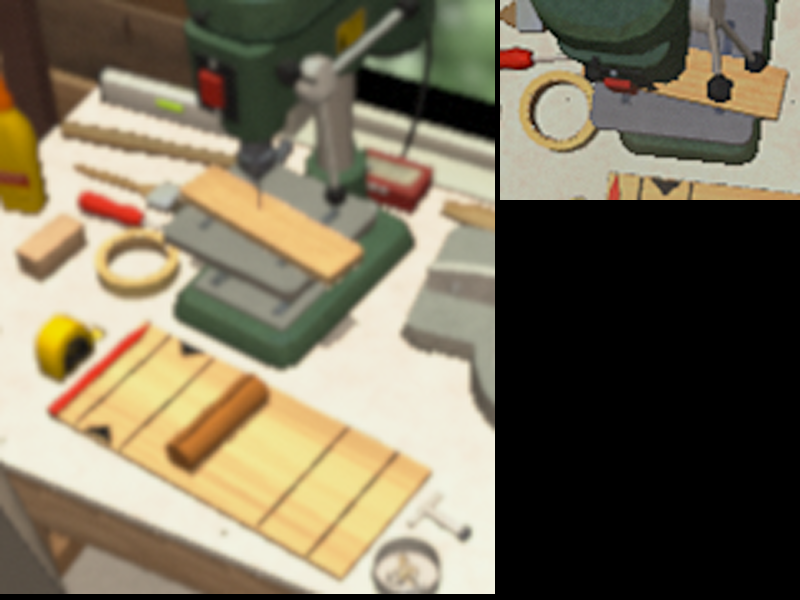

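The crop shows the drill press table overhanging its base beside the board, with its front corners at scene (242,149) and top (216,147). I'll triangulate them to check clearance.

```bash
python3 - <<'E'
from h import *
D={c:np.load(c+".npz") for c in("top","scene")}
Pm={c:d["K"]@d["view"][:3] for c,d in D.items()}
for n,t,s in[("tableFR",(215.8,146.8),(242.4,149.4)),("tableFL",(153,140),(200,131)),("plank",(228,137),(250,144.2)),("baseFR",(216.8,154.5),(237,170.5)),("knob",(203,125),(251.5,119))]:
    X=cv2.triangulatePoints(Pm["top"],Pm["scene"],np.array(t,float).reshape(2,1),np.array(s,float).reshape(2,1));print(n,(X[:3]/X[3]).ravel().round(3))
E
```

```text
tableFR [0.623 0.139 0.116]
tableFL [0.645 0.326 0.114]
plank [0.643 0.11  0.137]
baseFR [0.612 0.154 0.012]
knob [0.675 0.144 0.215]
```

Emit:
drive_tool:
  steps:
    - [0.065,-0.027,-0.028,0.003,0,0,5]
    - [0.065,-0.054,-0.055,0.006,0,0,10.5]
    - [0.065,-0.081,-0.082,0.009,0,0,16]
    - [0.065,-0.108,-0.11,0.012,0,0,21]
    - [0.065,-0.135,-0.137,0.016,0,0,26]
    - [0.065,-0.162,-0.164,0.02,0,0,31.5]
    - [0.065,-0.19,-0.192,0.024,0,0,37]
    - [0.065,-0.217,-0.22,0.028,0,0,42]
    - [0.065,-0.244,-0.247,0.032,0,0,47.5]
    - [0.065,-0.271,-0.274,0.036,0,0,53]
    - [0.065,-0.298,-0.302,0.04,0,0,58]
    - [0.065,-0.325,-0.329,0.045,0,0,63]
    - [0.065,-0.352,-0.356,0.05,0,0,68.5]
    - [0.065,-0.38,-0.384,0.055,0,0,74]
    - [0.065,-0.41,-0.415,0.06,0,0,80]
    - [0.065,-0.44,-0.445,0.065,0,0,85.5]
    - [0.065,-0.44,-0.445,0.07,0,0,85.5]
    - [0.065,-0.44,-0.445,0.07,0,0,85.5]
    - [0.065,-0.44,-0.445,0.07,0,0,85.5]

```text
t: 1.68
eef_pos: [0.4816, 0.1182, 0.1522]
orientation: [-0.0, 0.762, 0.647, -0.001]
contact_force: [-0.1, 0.6, -0.3]
gripper_width: 0.737
grasp_force: 0.0
```

Emit:
drive_tool:
  steps:
    - [0.065,0,0,0.03,0,0,0]
    - [0.065,0,0,0.06,0,0,0]
    - [0.065,0,0,0.085,0,0,0]
    - [0.065,0,0,0.1,0,0,0]
    - [0.065,0,0,0.108,0,0,0]
    - [0.065,0,0,0.112,0,0,0]
    - [0.065,0,0,0.112,0,0,0]
    - [0.065,0,0,0.112,0,0,0]

```text
t: 2.35
eef_pos: [0.4827, 0.1188, 0.0414]
orientation: [-0.0, 0.762, 0.648, 0.001]
contact_force: [-0.0, -0.5, -0.3]
gripper_width: 0.741
grasp_force: 0.0
```

```bash
cat >> h.py <<'E'
def look(n):
    from plant import arm
    a=arm.read_camera("top")["color"];b=arm.read_camera("scene")["color"]
    o=np.zeros((600,800,3),np.uint8)
    x=cv2.resize(a[140:235,140:300],None,fx=3,fy=3,interpolation=2);o[:285,:480]=x
    x=cv2.resize(b[140:240,140:300],None,fx=3,fy=3,interpolation=2);o[290:590,:480]=x
    cv2.imwrite(f"pics/{n}.png",o);cv2.imwrite(f"raw_{n}.png",a)
    print(arm.state()["eef_pos"],arm.state()["orientation"])
E
python3 -c "
from h import *;look('p1')"
```

```text
[0.48296028 0.11853154 0.04166791] [1.56169516e-04 7.62272793e-01 6.47255129e-01 9.81523219e-04]
```

View pics/p1.png

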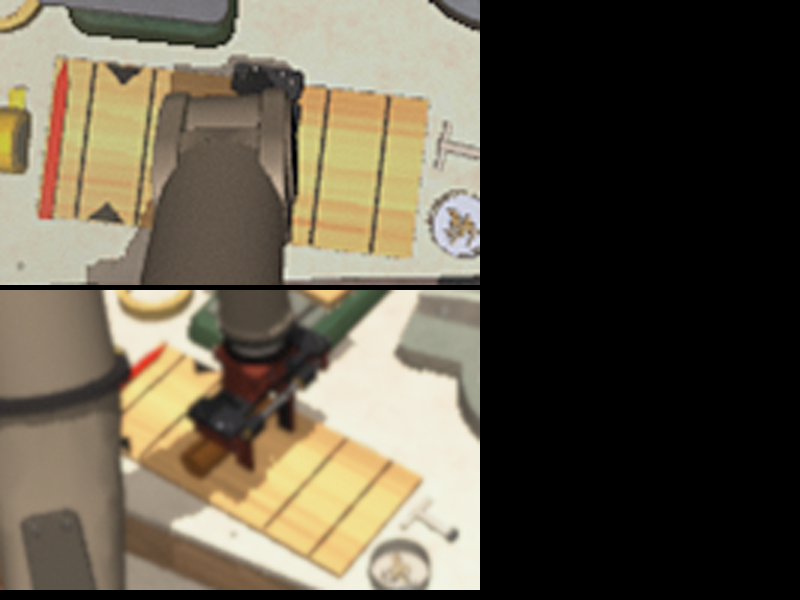

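The fingers stand behind the dowel, straddling its middle, and the tool x axis points along the rolling direction. Start the slow push.

Emit:
drive_tool:
  steps:
    - [0.065,0.006,0,0.001,0,0,0]
    - [0.065,0.012,0,0.002,0,0,0]
    - [0.065,0.016,0,0.002,0,0,0]
    - [0.065,0.019,0,0.002,0,0,0]
    - [0.065,0.021,0,0.002,0,0,0]
    - [0.065,0.023,0,0.002,0,0,0]
    - [0.065,0.025,0,0.002,0,0,0]
    - [0.065,0.027,0,0.002,0,0,0]
    - [0.065,0.029,0,0.002,0,0,0]
    - [0.065,0.031,0,0.002,0,0,0]
    - [0.065,0.033,0,0.002,0,0,0]
    - [0.065,0.036,0,0.002,0,0,0]
    - [0.065,0.039,0,0.002,0,0,0]
    - [0.065,0.042,0,0.002,0,0,0]
    - [0.065,0.045,0,0.002,0,0,0]
    - [0.065,0.048,0,0.002,0,0,0]
    - [0.065,0.051,0,0.002,0,0,0]
    - [0.065,0.054,0,0.002,0,0,0]
    - [0.065,0.057,0,0.002,0,0,0]
    - [0.065,0.06,0,0.002,0,0,0]

```text
t: 4.12
eef_pos: [0.4921, 0.1775, 0.0386]
orientation: [-0.0, 0.762, 0.647, 0.0]
contact_force: [0.2, -0.7, 0.5]
gripper_width: 0.742
grasp_force: 0.0
```

```bash
python3 -c "
from h import *;look('p2')"
```

```text
[0.49208614 0.17785769 0.03863004] [-6.52167521e-05  7.62157326e-01  6.47391837e-01  1.25409502e-04]
```

View pics/p2.png

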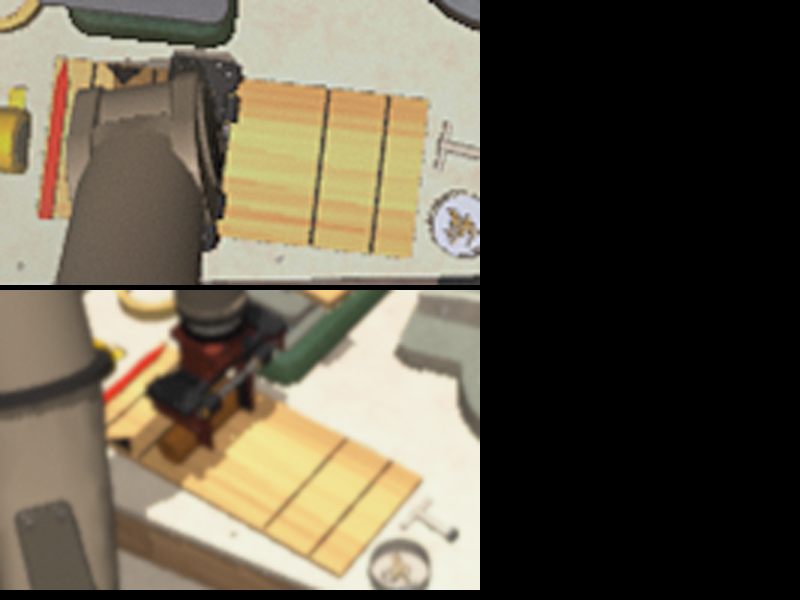

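The dowel has moved ahead of the fingers and is still parallel. About 73 mm remain; I'll stop a little short and square it by 1.8°.

Emit:
drive_tool:
  steps:
    - [0.065,0.002,0,0,0,0,0]
    - [0.065,0.005,0,0,0,0,0]
    - [0.065,0.008,0,0,0,0,-0.2]
    - [0.065,0.012,0,0,0,0,-0.4]
    - [0.065,0.016,0,0,0,0,-0.6]
    - [0.065,0.02,0,0,0,0,-0.8]
    - [0.065,0.024,0,0,0,0,-1]
    - [0.065,0.028,0,0,0,0,-1.2]
    - [0.065,0.032,0,0,0,0,-1.4]
    - [0.065,0.036,0,0,0,0,-1.6]
    - [0.065,0.04,0,0,0,0,-1.8]
    - [0.065,0.044,0,0,0,0,-1.8]
    - [0.065,0.047,0,0,0,0,-1.8]
    - [0.065,0.05,0,0,0,0,-1.8]
    - [0.065,0.053,0,0,0,0,-1.8]
    - [0.065,0.056,0,0,0,0,-1.8]
    - [0.065,0.059,0,0,0,0,-1.8]
    - [0.065,0.061,0,0,0,0,-1.8]
    - [0.065,0.063,0,0,0,0,-1.8]
    - [0.065,0.065,0,0,0,0,-1.8]

```text
t: 5.88
eef_pos: [0.5026, 0.2414, 0.0387]
orientation: [-0.0, 0.752, 0.659, -0.0]
contact_force: [0.2, -0.4, 0.2]
gripper_width: 0.74
grasp_force: 0.3
```

Emit:
drive_tool:
  steps:
    - [0.065,0,0,0,0,0,0]
    - [0.065,0,0,0,0,0,0]
    - [0.065,-0.01,0,0,0,0,0]
    - [0.065,-0.03,0,0,0,0,0]
    - [0.065,-0.06,0,-0.01,0,0,0]
    - [0.065,-0.09,0,-0.03,0,0,0]
    - [0.065,-0.13,0,-0.05,0,0,0]
    - [0.065,-0.17,0,-0.06,0,0,0]
    - [0.065,-0.21,0,-0.06,0,0,0]
    - [0.065,-0.21,0,-0.06,0,0,0]
    - [0.065,-0.21,0,-0.06,0,0,0]

```text
t: 6.8
eef_pos: [0.4742, 0.0298, 0.099]
orientation: [0.0, 0.754, 0.657, 0.0]
contact_force: [-0.6, 1.5, -0.6]
gripper_width: 0.736
grasp_force: 0.0
```

```bash
python3 -c "
from h import *;look('p3')"
```

```text
[0.47480194 0.0333883  0.09857143] [-2.37445649e-04  7.52231156e-01  6.58899249e-01  1.01649498e-04]
```

View pics/p3.png

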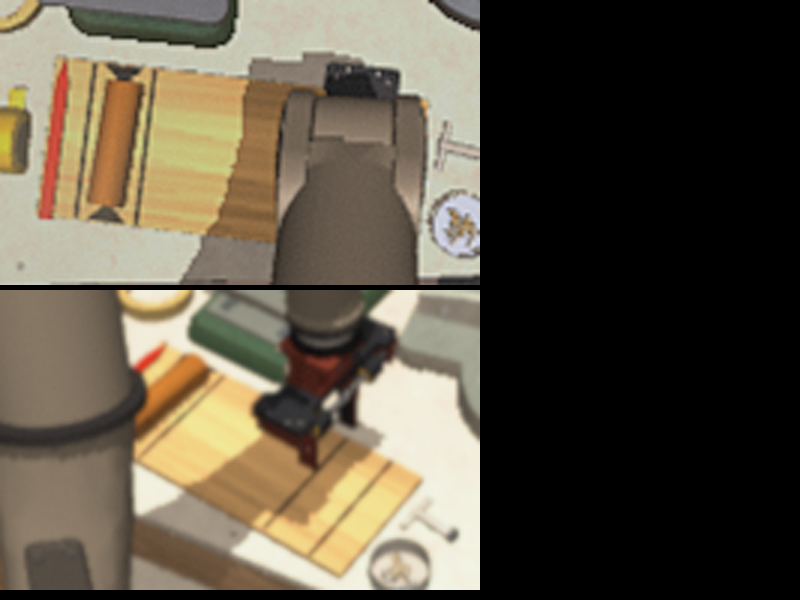

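The dowel lies in the arrowhead lane at crop (117,144), parallel to the lines, with the tool clear. I'll measure it and look for the pencil line as proof that it rolled.

```bash
python3 - <<'E'
from h import *
i=cv2.imread("raw_p3.png");h=cv2.cvtColor(i,cv2.COLOR_BGR2HSV)
k=np.zeros(i.shape[:2],np.uint8);w=h[160:215,166:192];k[160:215,166:192]=((w[...,1]>150)&(w[...,0]<18))*255
c=max(cv2.findContours(k,0,2)[0],key=cv2.contourArea);r=cv2.minAreaRect(c);print(r)
p=ray("top",r[0],.032)[:2];d=p-np.array([.5084,.2782]);a=np.radians(7.4)
print(p,"across",d@[np.sin(a),np.cos(a)],"along",d@[np.cos(a),-np.sin(a)])
cv2.imwrite("pics/p4.png",cv2.resize(i[155:220,150:205],None,fx=9,fy=9,interpolation=2))
E
```

```text
((177.4560089111328, 186.99200439453125), (10.196470260620117, 41.32253646850586), 10.30484676361084)
[0.5094578  0.27672824] across -0.0013232591138615788 along 0.0012385443612648545
```

View pics/p4.png

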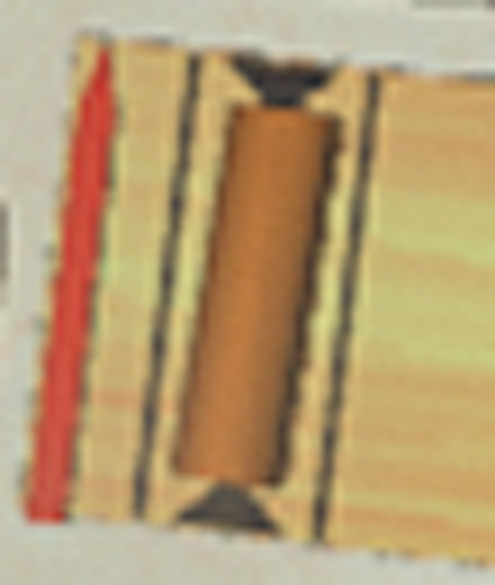

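The dowel is centred and parallel, and the pencil line may be the dark edge on its right. I'll compare brightness profiles across it to check that.

```bash
python3 - <<'E'
from h import *
for f,c in(("pics/top0.png",(210.7,192.1)),("raw_p3.png",(178.1,187.2))):
    i=cv2.imread(f);M=cv2.getRotationMatrix2D(c,8.5,1);g=cv2.warpAffine(i,M,(512,384),flags=1)
    x=int(c[0]);y=int(c[1]);p=g[y-16:y+17,x-12:x+13].mean(0).astype(int);print(x-12,p[:,2].tolist(),p[:,0].tolist())
E
```

```text
198 [193, 194, 194, 194, 196, 196, 167, 117, 125, 141, 152, 139, 120, 157, 167, 147, 135, 121, 100, 130, 188, 199, 196, 195, 195] [113, 114, 114, 114, 116, 116, 95, 43, 34, 37, 38, 43, 48, 43, 38, 35, 32, 28, 24, 66, 110, 117, 114, 114, 113]
166 [199, 161, 116, 168, 206, 185, 143, 141, 161, 174, 182, 184, 178, 170, 162, 151, 132, 100, 106, 172, 206, 169, 117, 160, 201] [118, 100, 80, 104, 122, 109, 73, 56, 61, 62, 63, 63, 63, 61, 60, 59, 56, 51, 60, 100, 123, 103, 79, 99, 119]
```

The right edge is grey, with a blue/red ratio of 0.5 against 0.35 inside. That matches the pencil line at about 55–60° past the top, i.e. roughly 300° of roll. Handing in.

```bash
python3 -c "
from plant import arm;print(arm.finish_job())"
```

```text
the job is handed in; nothing more can be done
None
```

I rolled the dowel about 300° (inferred from the pencil line, not seen directly) into the arrowhead lane, where it rests within about 2 mm of the middle and parallel to the lines. I saw no bystander moved and handed the job in; no verdict was shown.

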